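Hold a reservoir's bayonet cap at vent

ROBOT

A 6-joint arm with a two-finger parallel gripper is mounted at the origin on the work surface. World frame = base frame: x ahead of the robot, y to its left, z up, the work surface at z = 0. Lengths are in m, angles in degrees, forces in N, time in s.
With the tool pointing down it reaches from about 0.4 to 0.825 m from the base axis. Payload 7 kg.
Tool frame: the origin (TCP) lies at the centre of the arm's flange, where the gripper is bolted on; the fingertips stand 178 mm ahead of it and the grasp point (between the pads) lies 159 mm ahead of it; x points along the fingers, y is the direction in which the jaws open and shut, and the axes are right-handed (so a half turn about x gives the same grasp; the last joint's range is limited). The gripper opens to 88 mm and grips with 3 to 60 N. Pads are 19 mm wide; open, the fingers measure 130 mm over their backs; the gripper's body (78 mm by 193 mm) begins 47 mm behind the grasp point.
Start: joints at [-56.201, 20.546, 0.682, 0, -70.136, -16.507], TCP at [0.201, -0.644, 0.405] pointing down, gripper open.
Joint ranges: [-176.03, 176.03], [-82.01, 121.73], [-58.28, 71.71], [-173.87, 95.51], [-174.79, -0.11], [-173.66, 173.66]. Speed limits (degrees/s): [136.94, 136.94, 172.46, 180, 180, 180].

INTERFACE

Orientations are given as [roll, pitch, yaw] about the fixed x, y, z axes, in that order (R = Rz(yaw) Ry(pitch) Rx(roll)).
In Python, from plant import ctrl gives the robot as it stands. The module is installed in compiled form; this text tells all that it offers.
- The arm moves only by the shell command python3 -m inch 'ROWS'. ROWS is JSON, one flat list of numbers, 7 for each row, row after row: the shift along the tool's x, y, z in m, then the turn, a rotation vector about the tool's x, y, z in degrees, then the finger opening in m, from 0 to 0.0876. In form: [dx, dy, dz, rx, ry, rz, hand, dx, dy, dz, rx, ry, rz, hand, ...]. A call has 1 to 20 rows; each row shifts and turns the pose as measured when the row begins, along the tool's axes as they then stand; what a row does not reach is not made up. A row lasts 1/8 s, in which the tool goes at most 62.5 mm and 10.7 degrees, less where a joint would pass 70% of its speed; a pose out of reach is approached as far as the arm can. A call with a gripper value outside its range is refused whole. The fingers move at their own pace and stop on an object; the grip force is fixed at half the most. Time passes only in rows, so rows that do not move let the fingers close. It gives the time, the measured TCP pose, the force and the opening at its end, in the units of the state.
- ctrl.get_obs(): the state, without advancing time (a new reading comes with each control period).
- ctrl.snapshot(name): name is "scene" or "side" or "wrist"; returns a dict with "color" (420x560x3 uint8, red, green, blue), "depth" (420x560 float32, m along the optical axis (not along the pixel's ray), 0 where there is no reading), "K" (3x3 intrinsics, pixels), "position" and "attitude" of the camera in the world; the wrist camera has in their place "hand_eye" (4x4, takes a point from camera to tool coordinates, whose origin is the TCP and whose axes are the tool frame's). Camera axes: x right, y up, looking along -z (the intrinsics and any distortion apply to the point x, -y, -z); pixel columns grow to the right and rows downward; lengths in m; the calibration is good to about 2 mm. A picture is of the moment at which its call begins: read the wrist's pose just before it.
- ctrl.close_job(): hands the job in, once; it reports no verdict.
The state is a dict: "clock": time; "joint_pos": joint angles; "qvel": joint speeds; "tau": joint torques, N m; "tool_pos": TCP position; "orientation": TCP orientation; "force": force on the tool from outside, world axes, zero at the start; "moment": the same for the moment, N m; "opening": finger opening in m.
Only numpy, scipy, OpenCV 4.12 (cv2) and the standard library are available. Lean on these libraries where they do the work, as an engineer would, in place of code of your own. Each camera call takes 0.05 s, during which the arm holds its last target.

TASK

Get the cooling-loop reservoir ready for venting: lift the loose dust cover off its neck by the knob and set it down knob-up flat on the bench, clear of the reservoir. Then drop the bayonet cap's lugs down through the slots of the neck and twist the cap clockwise (seen from above) to the vent position, half-way along its quarter turn, where its bar points at the ribs on the neck; do not turn it on until the lock clicks. Finish while still gripping the cap there, and leave the other parts on the bench where they lie.

Things in the scene. Friction and masses are not known exactly. Their poses are not given: they have to be found in the camera images.
- neck (a point): Reservoir: fixed upright aluminium can, 112 mm across (foot 128 mm), 100 mm high, with a black bayonet neck 114 mm across on top. This point: on the axis, on the neck's inner floor, where the cap's underside rests, 100 mm above the bench. z up, x through the two opposite, alike entry slots. Neck top is 14.5 mm above this point; lip inner radius 40 mm, 5.5 mm thick.
- slot (a point): The slot at the neck's +x: 44 mm from the axis, level with the neck's top. Each slot cuts the lip 17 degrees to either side (23 mm wide). Under the lip: channel 9 mm high, outer radius 50 mm. From a slot the lugs turn only clockwise seen from above, 90 degrees to a hard stop, with light friction, no return spring; from about 60 degrees they ride on spring click pins, beyond which they lock.
- vent_rib (a point): One of two opposite ribs moulded on the outside of the neck, 5 mm wide, sticking out 8 mm, 45 degrees clockwise (from above) of the slots: they mark the vent position. This point: the rib's top, 60 mm from the axis.
- cap_center (a point): Bayonet cap: bare aluminium, about 0.12 kg, loose, upright on the bench left or right of the reservoir. Point on its axis half-way up, 24 mm above its flat underside (48 mm high in all); z up, x along bar and lugs; alike when turned 180 degrees. Plug 74 mm across, 16 mm high. Seated in the neck the point is 24 mm above neck, with 3 mm play up and sideways.
- cap_bar (a point): Middle of the cap's grip bar, 32 mm above the cap's underside: bar 46 mm long (along x), 14 mm thick (y), from 16 mm (plug top) to 48 mm above the underside. At the foot of the plug are two lugs at +x and -x, 14 mm wide, 6 mm high, reaching 47 mm from the axis.
- cover_center (a point): Dust cover: white plastic, about 0.15 kg, loose, lying on the neck within a few mm of its axis. Point on its axis half-way up, 23 mm above its underside; z up. From below: spigot 68 mm across, 6 mm high, hanging in the neck; disc 122 mm across, 6 to 12 mm; round knob 26 mm across, 12 to 46 mm. On the neck its underside is 8.5 mm above neck; on the bench it stands on the spigot.
- fan: Bystander: square black case fan lying flat on the bench, 80 x 80 x 25 mm, origin at the centre of its underside; left or right of the reservoir, opposite the cap.
- heatsink: Bystander: finned heat sink 60 x 60 x 39 mm lying between the robot and the reservoir, origin at the centre of its underside.
- screwdriver: Bystander: screwdriver, about 200 mm long, lying beyond the reservoir; its length along its x, origin at its underside.
Things that resemble listed ones, but are neither listed nor needed, are in the scene too. Leave any black look-alike of the part that bears cover_center alone. What is shaped like the part that bears cap_center but black is not meant.

How it is judged (in metres and radians):
On the way, in this order (a step that is already met when the one before it is completed fails the run):
1. the dust cover stands knob-up on the bench, released, clear of the reservoir (z of cover_center in the frame of neck below -0.07 m and angle between cover_center's own z axis and vertical below 0.1 rad and horizontal distance between cover_center and neck above 0.13 m and height (world z) of cover_center below 0.028 m and contact force between the fingers and cover below 0.2 N and linear speed of cover below 0.03 m/s), for 0.2 s.
2. the cap has dropped through the slots on to the floor of the neck (horizontal distance between cap_center and neck below 0.006 m and z of cap_center in the frame of neck between 0.02 and 0.028 m and angle between cap_center's own z axis and vertical below 0.09 rad and angle between the x axis of cap_center and the x axis of neck, either way round below 0.45 rad), for 0.1 s.
At the end, for the whole second after the job is handed in: Cap seated in the neck (within 6 mm of its axis, 4 mm of seat height, tilt under 5 deg), turned 45 +/- 12 deg clockwise from the slots, still, gripped with over 2 N. Dust cover knob-up on the bench, untouched, still, its centre over 130 mm from the reservoir axis (all of step 1 and horizontal distance between cap_center and neck below 0.006 m and z of cap_center in the frame of neck between 0.02 and 0.028 m and angle between cap_center's own z axis and vertical below 0.09 rad and angle between the x axis of cap_center and the x axis of neck, either way round between 0.576 and 0.995 rad and contact force between the fingers and cap above 2 N and angular speed of cap below 0.1 rad/s); the arm keeps its last pose, push and grip.
It fails at once if the cap is turned on to the click (over 69 degrees) (z of cap_center in the frame of neck between 0.02 and 0.028 m and angle between cap_center's own z axis and vertical below 0.09 rad and horizontal distance between cap_center and neck below 0.01 m and angle between the x axis of cap_center and the x axis of neck, either way round above 1.2 rad).
It fails at once if a bystander is moved by over 25 mm (distance of any of fan, heatsink, screwdriver from where it was at the start of the episode above 0.025 m).
It also fails if it takes over 64 s, if anything falls off the work surface, if the arm or the gripper's body presses on something with over 40 N, if the wrist force passes 120 N, or if a joint passes its speed limit or range.

## Working session

There is one attempt and no reset: what is moved stays moved. The work goes in short steps, Python scripts to look and compute and a shell command to move; the robot and the scene stay as the last step left them, time stands still between calls to the robot, and variables do not carry over. Pictures are saved under pics/ and viewed, and the job is handed in when it is done.

```bash
mkdir -p pics; ls; python3 - <<'E'
from plant import ctrl
import cv2,numpy as np,pickle
print(ctrl.get_obs())
for n in ["scene","side","wrist"]:
    s=ctrl.snapshot(n); pickle.dump(s,open(f"{n}0.pkl","wb"))
    cv2.imwrite(f"pics/{n}0.png",s["color"][:,:,::-1])
    print(n,s["K"].tolist(),{k:np.round(v,4).tolist() for k,v in s.items() if k not in("color","depth","K")})
E
```

```text
pics
{'clock': 0.0, 'joint_pos': array([-5.62018022e+01,  2.05894032e+01,  6.34275157e-01, -1.75573850e-02,
       -7.01368771e+01, -1.65076816e+01]), 'qvel': array([-0.05653302, -0.02159327, -0.07463942,  0.04104147, -0.02836275,
        0.0345243 ]), 'tau': array([-1.25665880e-03, -5.82719100e+01,  2.93058980e+01,  6.99707687e+00,
        7.01944882e-03, -2.02169063e-04]), 'tool_pos': array([ 0.20056151, -0.6443089 ,  0.40375726]), 'orientation': array([ 96.33859848,  89.90652558, 113.62313585]), 'force': array([ 0.74680086, -0.00621263,  0.38257492]), 'moment': array([-0.02765812, -0.04063377,  0.00110941]), 'opening': 0.08734939919608703}
scene [[510.21061921220394, 0.0, 281.6646605631638], [0.0, 510.21061921220394, 206.28929423630302], [0.0, 0.0, 1.0]] {'position': [1.2498, 0.1448, 1.0071], 'attitude': [36.458, 0.0616, 95.4973]}
side [[510.27105954856813, 0.0, 281.0989503156782], [0.0, 510.27105954856813, 202.13769716434666], [0.0, 0.0, 1.0]] {'position': [0.2489, 1.0341, 0.9746], 'attitude': [49.9003, 0.8602, -162.3916]}
wrist [[372.8822384493718, 0.0, 278.0753574312937], [0.0, 372.8822384493718, 208.88925667245184], [0.0, 0.0, 1.0]] {'hand_eye': [[-0.0003, 0.2896, -0.9572, 0.0195], [1.0, -0.0005, -0.0005, -0.0011], [-0.0006, -0.9572, -0.2896, -0.0773], [0.0, 0.0, 0.0, 1.0]]}
```

View pics/scene0.png

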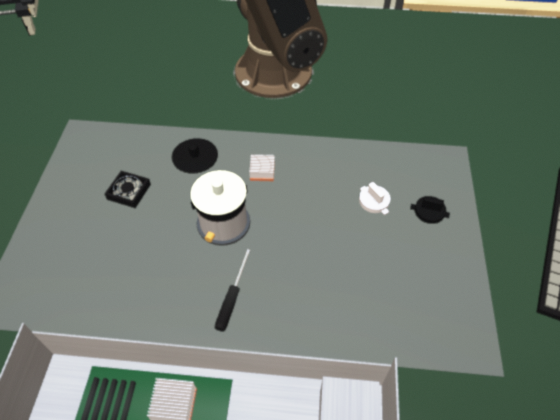

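View pics/side0.png

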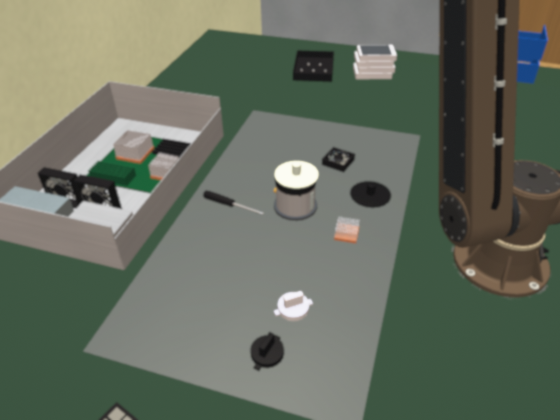

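View pics/wrist0.png

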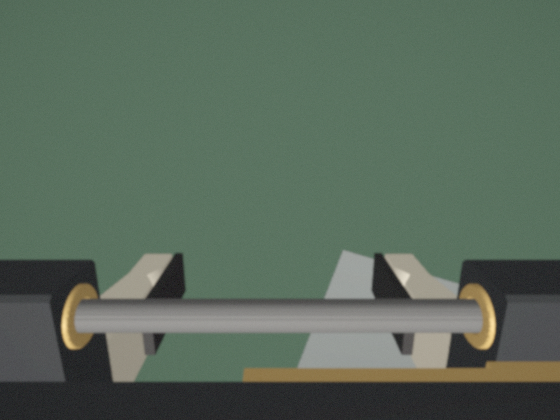

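```bash
cat > h.py <<'E'
import numpy as np,cv2,pickle
from scipy.spatial.transform import Rotation as Ro
def R(a): return Ro.from_euler('xyz',a,degrees=True).as_matrix()
def cloud(s,pose=None):
    d=s["depth"].astype(float);K=s["K"];h,w=d.shape
    u,v=np.meshgrid(np.arange(w),np.arange(h))
    P=np.stack([(u-K[0,2])*d/K[0,0],-(v-K[1,2])*d/K[1,1],-d],-1)
    if "hand_eye" in s:
        H=s["hand_eye"];P=P@H[:3,:3].T+H[:3,3]
        p,o=pose; P=P@R(o).T+p
    else: P=P@R(s["attitude"]).T+s["position"]
    P[d==0]=np.nan
    return P
E
python3 - <<'E'
from h import *
for n,pts in (("scene",[(375,198),(430,208),(218,188),(195,155),(128,188),(262,165),(350,250),(100,250),(228,305),(262,177)]),("side",[(293,305),(297,180),(371,193),(340,158),(347,225),(250,250),(220,198)])):
    s=pickle.load(open(f"{n}0.pkl","rb"));P=cloud(s)
    for u,v in pts: print(n,u,v,np.round(P[v,u],4))
    im=s["color"]
    cs=dict(scene=[(340,170,120,60),(160,130,110,120)],side=[(240,270,90,100),(255,130,150,120)])[n]
    out=[cv2.resize(im[y:y+h,x:x+w],(400,300),interpolation=cv2.INTER_CUBIC) for x,y,w,h in cs]
    cv2.imwrite(f"pics/{n}_crop.png",np.hstack(out)[:,:,::-1])
E
```

```text
scene 375 198 [0.4802 0.2971 0.0236]
scene 430 208 [0.495  0.4286 0.0197]
scene 218 188 [ 0.5815 -0.0582  0.1469]
scene 195 155 [ 0.3829 -0.1654  0.0229]
scene 128 188 [ 0.504  -0.3098  0.0199]
scene 262 165 [0.4058 0.0124 0.0291]
scene 350 250 [0.6203 0.2412 0.0019]
scene 100 250 [ 0.6725 -0.3344 -0.0026]
scene 228 305 [ 0.7918 -0.0139  0.02  ]
scene 262 177 [0.4271 0.0142 0.0073]
side 293 305 [0.4648 0.3092 0.0238]
side 297 180 [ 0.5559 -0.0349  0.1174]
side 371 193 [ 0.3641 -0.164   0.0152]
side 340 158 [ 0.4901 -0.3068  0.0204]
side 347 225 [0.4014 0.0049 0.0254]
side 250 250 [ 0.6334  0.1464 -0.0019]
side 220 198 [ 0.7796 -0.0013  0.027 ]
```

```bash
python3 - <<'E'
from h import *
for n in ("scene","side"):
    s=pickle.load(open(f"{n}0.pkl","rb"));P=cloud(s);d=s["depth"]
    print(n,(d==0).mean())
    # cluster by height
    m=(P[...,2]>0.009)&(P[...,0]>0.3)&(P[...,0]<0.85)&(abs(P[...,1])<0.7)&(P[...,2]<0.2)
    k,l,st,c=cv2.connectedComponentsWithStats(m.astype(np.uint8))
    for i in range(1,k):
        if st[i,4]>30:
            q=P[l==i];print(st[i],np.round(np.nanmin(q,0),3),np.round(np.nanmax(q,0),3),s["color"][l==i].mean(0).round())
E
```

```text
scene 0.004107142857142857
[ 171  138   47   35 1000] [ 0.309 -0.232  0.009] [ 0.433 -0.111  0.05 ] [29. 29. 29.]
[249 155  25  24 552] [ 0.372 -0.02   0.009] [0.436 0.042 0.038] [216. 207. 203.]
[104 171  46  36 896] [ 0.455 -0.365  0.009] [ 0.55  -0.265  0.029] [60. 60. 58.]
[ 190  171   60   73 3258] [ 0.508 -0.124  0.009] [ 0.641 -0.     0.156] [194. 192. 186.]
[360 183  30  29 615] [0.433 0.262 0.009] [0.509 0.333 0.05 ] [237. 234. 234.]
[415 196  31  26 627] [0.454 0.395 0.009] [0.529 0.466 0.051] [25. 26. 26.]
[ 537  236   23   83 1166] [0.549 0.635 0.009] [0.752 0.7   0.029] [96. 94. 88.]
[214 249  36  82 650] [ 0.647 -0.036  0.01 ] [0.846 0.011 0.03 ] [68. 68. 67.]
side 0.004056122448979592
[322 147  34  23 428] [ 0.447 -0.36   0.009] [ 0.544 -0.256  0.03 ] [57. 56. 54.]
[ 274  162   45   57 2053] [ 0.505 -0.121  0.009] [0.638 0.005 0.156] [170. 166. 157.]
[351 181  41  27 621] [ 0.305 -0.225  0.009] [ 0.426 -0.103  0.048] [36. 35. 35.]
[203 191  61  24 302] [ 0.643 -0.033  0.009] [0.841 0.017 0.028] [70. 69. 67.]
[335 217  24  25 334] [ 0.368 -0.017  0.009] [0.429 0.048 0.039] [199. 166. 151.]
[278 291  31  28 652] [0.431 0.267 0.009] [0.503 0.338 0.051] [223. 217. 220.]
[251 332  34  34 828] [0.449 0.397 0.009] [0.523 0.471 0.051] [45. 43. 42.]
[ 99 402  39  18 351] [0.678 0.638 0.013] [0.748 0.681 0.027] [109. 107.  98.]
```

View pics/scene_crop.png

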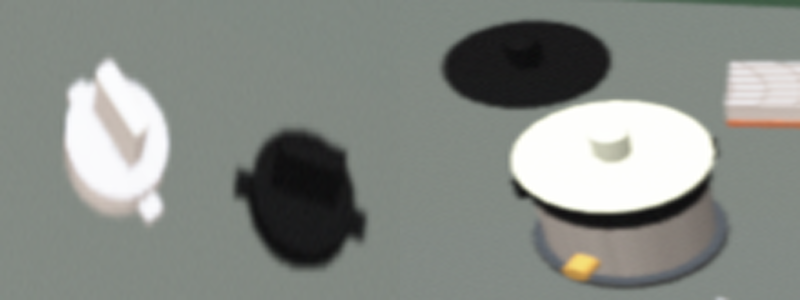

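View pics/side_crop.png

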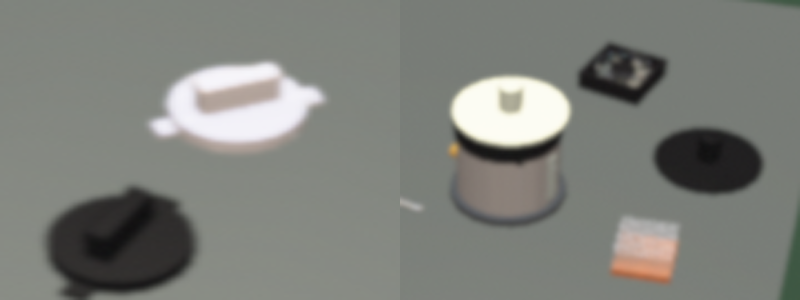

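```bash
python3 - <<'E'
from h import *
from plant import ctrl
o=ctrl.get_obs();print(np.round(R(o['orientation']),3))
def circ(q):
    # minEnclosing-like via hull fit
    h=cv2.convexHull(q[:,:2].astype(np.float32))[:,0]
    A=np.c_[2*h,np.ones(len(h))];s=np.linalg.lstsq(A,(h**2).sum(1),rcond=None)[0]
    return np.round(s[:2],4),round(float(np.sqrt(s[2]+s[0]**2+s[1]**2)),4),len(h)
for n in ("scene","side"):
    s=pickle.load(open(f"{n}0.pkl","rb"));P=cloud(s);f=lambda x0,x1,y0,y1,z0,z1:P[(P[...,0]>x0)&(P[...,0]<x1)&(P[...,1]>y0)&(P[...,1]<y1)&(P[...,2]>z0)&(P[...,2]<z1)]
    q=f(.48,.68,-.15,.04,.112,.13);print(n,"disc",circ(q),np.median(q[:,2]))
    q=f(.48,.68,-.15,.04,.146,.165);print("knobtop",len(q),circ(q),q.mean(0))
    q=f(.4,.55,.24,.36,.010,.022);print("captop",circ(q),np.median(q[:,2]))
    q=f(.4,.55,.24,.36,.04,.06);print("bar top",len(q),cv2.minAreaRect(q[:,:2].astype(np.float32)),q.mean(0))
    q=f(.28,.46,-.25,-.08,.005,.03);print("blackcover",circ(q))
    g=f(.6,.62,.1,.3,-.02,.02);print("table z",np.median(g[:,2]))
E
```

```text
[[-0.    -0.297  0.955]
 [ 0.001  0.955  0.297]
 [-1.     0.001 -0.   ]]
scene disc (array([ 0.5698, -0.0633]), 0.0613, 30) 0.11901911531804699
knobtop 102 (array([ 0.5707, -0.0631]), 0.0125, 12) [ 0.5717428  -0.06286219  0.15225265]
captop (array([0.4717, 0.2973]), 0.0373, 29) 0.014198718441320035
bar top 108 ((0.47092628479003906, 0.29679572582244873), (0.04716449975967407, 0.01595384255051613), 38.83420181274414) [0.47275506 0.29704025 0.04533471]
blackcover (array([ 0.3667, -0.1697]), 0.0739, 14)
table z -0.000812927330238411
side disc (array([ 0.5643, -0.0589]), 0.0617, 27) 0.11887246527230039
knobtop 54 (array([ 0.5636, -0.0585]), 0.0132, 12) [ 0.56407534 -0.0566873   0.15195039]
captop (array([0.4666, 0.301 ]), 0.0368, 25) 0.014817128060928386
bar top 122 ((0.4665822982788086, 0.3017560541629791), (0.04518596827983856, 0.015484279952943325), 39.71091842651367) [0.46626785 0.30240953 0.04568698]
blackcover (array([ 0.3659, -0.1685]), 0.0629, 20)
table z -0.0007130023274227182
```

```bash
python3 -m inch '[0,0.037,0.043,0,0,0,0.087, 0,0.037,0.043,0,0,0,0.087, 0,0.037,0.043,0,0,0,0.087, 0,0.037,0.043,0,0,0,0.087, 0,0.037,0.043,0,0,0,0.087, 0,0.037,0.043,0,0,0,0.087, 0,0.037,0.043,0,0,0,0.087, 0,0.037,0.043,0,0,0,0.087, 0,0.037,0.043,0,0,0,0.087, 0,0.037,0.043,0,0,0,0.087, 0,0.037,0.043,0,0,0,0.087]'
```

```text
clock: 1.52
tool_pos: [0.5389, -0.1019, 0.4023]
orientation: [95.6, 89.7, 112.5]
force: [0.3, -0.8, 0.1]
opening: 0.0868
```

```bash
cat >> h.py <<'E'
def look(name,cam="wrist"):
    from plant import ctrl
    o=ctrl.get_obs(); s=ctrl.snapshot(cam)
    cv2.imwrite(f"pics/{name}.png",s["color"][:,:,::-1])
    P=cloud(s,(o["tool_pos"],o["orientation"])); pickle.dump((s,o,P),open(name+".pkl","wb"))
    return s,o,P
def totool(o,t):
    "world grasp target t -> tool-frame shift"
    Rm=R(o["orientation"]); return Rm.T@(np.array(t)-(o["tool_pos"]+0.159*Rm[:,0]))
def circ(q):
    h=cv2.convexHull(q[:,:2].astype(np.float32))[:,0]
    A=np.c_[2*h,np.ones(len(h))];s=np.linalg.lstsq(A,(h**2).sum(1),rcond=None)[0]
    return np.round(s[:2],4),round(float(np.sqrt(s[2]+s[0]**2+s[1]**2)),4),len(h)
E
python3 - <<'E'
from h import *
s,o,P=look("w1")
f=lambda x0,x1,y0,y1,z0,z1:P[(P[...,0]>x0)&(P[...,0]<x1)&(P[...,1]>y0)&(P[...,1]<y1)&(P[...,2]>z0)&(P[...,2]<z1)]
q=f(.48,.68,-.15,.04,.110,.13);print("disc",circ(q),np.median(q[:,2]))
q=f(.48,.68,-.15,.04,.146,.165);print("knobtop",len(q),circ(q),q.mean(0))
print(o["tool_pos"],np.round(R(o["orientation"]),3),o["joint_pos"])
E
```

```text
disc (array([ 0.5664, -0.0619]), 0.06, 47) 0.12082589639187497
knobtop 1130 (array([ 0.5674, -0.0614]), 0.0128, 25) [ 0.56579775 -0.06232826  0.15391586]
[ 0.53885275 -0.10189849  0.40228453] [[-0.002 -0.291  0.957]
 [ 0.004  0.957  0.291]
 [-1.     0.004 -0.   ]] [  9.66648566   8.78816457 -15.44477806  -0.27197741 -65.82385155
 -82.62108364]
```

View pics/w1.png

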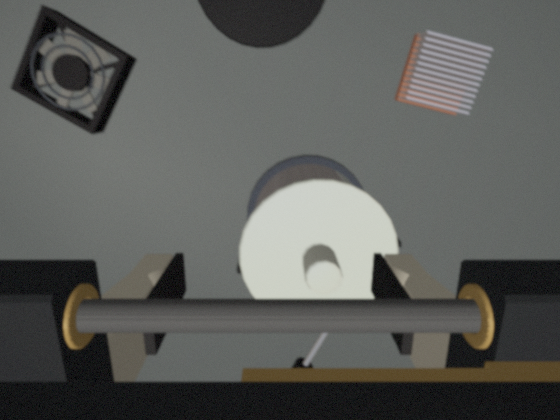

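```bash
python3 -m inch '[0.02,0.015,0.019,0,0,0,0.087, 0.02,0.015,0.019,0,0,0,0.087, 0,0,0,0,0,0,0.087]'; python3 - <<'E'
from h import *
from plant import ctrl
o=ctrl.get_obs();print(totool(o,(.567,-.0615,.146)),R(o["orientation"])[:,0])
E
```

```text
clock: 1.95
tool_pos: [0.5711, -0.0541, 0.3606]
orientation: [82.3, 89.7, 99.6]
force: [-0.1, -1.2, 0.2]
opening: 0.0871
[ 0.05558014 -0.0068127  -0.00620791] [-7.78962792e-04  4.60263474e-03 -9.99989104e-01]
```

```bash
python3 -m inch '[0.01,-0.006,-0.006,0,0,0,0.087, 0,0,0,0,0,0,0.087]'; python3 - <<'E'
from h import *
from plant import ctrl
o=ctrl.get_obs();print(totool(o,(.567,-.0615,.146)),R(o["orientation"])[:,0])
E
```

```text
clock: 2.2
tool_pos: [0.5663, -0.0629, 0.3503]
orientation: [86.1, 89.7, 103.3]
force: [-0.4, 0.2, -0.8]
opening: 0.0872
[0.04531092 0.00013094 0.00103252] [-0.00106857  0.00451408 -0.99998924]
```

```bash
python3 -m inch '[0.02,0,0.001,0,0,0,0.087, 0.02,0,0,0,0,0,0.087, 0,0,0,0,0,0,0.087]'; python3 - <<'E'
from h import *
from plant import ctrl
o=ctrl.get_obs();print(totool(o,(.567,-.0615,.146)),R(o["orientation"])[:,0])
E
```

```text
clock: 2.58
tool_pos: [0.5666, -0.0649, 0.3119]
orientation: [42.9, 89.7, 60.0]
force: [-0.1, -0.4, -0.4]
opening: 0.0869
[0.00687444 0.00251023 0.00072114] [ 0.00278709  0.00481882 -0.99998451]
```

```bash
python3 -m inch '[0.007,0.002,0,0,0,0,0.087, 0,0,0,0,0,0,0.087, 0,0,0,0,0,0,0.01, 0,0,0,0,0,0,0.01, 0,0,0,0,0,0,0.01, 0,0,0,0,0,0,0.01]';python3 -m inch '[0,0,0,0,0,0,0.01, 0,0,0,0,0,0,0.01]'
```

```text
clock: 3.32
tool_pos: [0.5666, -0.0634, 0.3078]
orientation: [17.6, 89.5, 34.7]
force: [-0.4, -0.7, 0.5]
opening: 0.0528
clock: 3.58
tool_pos: [0.5666, -0.0633, 0.3078]
orientation: [17.7, 89.5, 34.8]
force: [-0.3, 0.3, 0.4]
opening: 0.0324
```

```bash
python3 -m inch '[0,0,0,0,0,0,0.01, 0,0,0,0,0,0,0.01, 0,0,0,0,0,0,0.01]';python3 -m inch '[-0.01,0,0,0,0,0,0.01, -0.02,0,0,0,0,0,0.01, -0.02,0,0,0,0,0,0.01, 0,0,0,0,0,0,0.01]'
```

```text
clock: 3.95
tool_pos: [0.5666, -0.0632, 0.3078]
orientation: [18.4, 89.5, 35.5]
force: [-0.4, 1.1, -0.0]
opening: 0.0254
clock: 4.45
tool_pos: [0.5659, -0.0637, 0.3598]
orientation: [23.4, 89.6, 40.5]
force: [0.7, 0.4, -2.5]
opening: 0.0255
```

```bash
python3 -m inch '[0,0.03,0.015,0,0,0,0.01, 0,0.035,0.018,0,0,0,0.01, 0,0.035,0.018,0,0,0,0.01, 0,0.035,0.018,0,0,0,0.01, 0,0.025,0.013,0,0,0,0.01, 0,0,0,0,0,0,0.01]'; python3 - <<'E'
from h import *
from plant import ctrl
o=ctrl.get_obs();print(totool(o,(.60,.14,.0)),R(o["orientation"]))
E
```

```text
clock: 5.2
tool_pos: [0.5968, 0.1178, 0.3561]
orientation: [68.7, 89.8, 85.6]
force: [-0.0, -1.1, -2.0]
opening: 0.0253
[0.1971938  0.0188995  0.00893622] [[ 3.28298174e-04 -2.90460650e-01  9.56886881e-01]
 [ 4.28723812e-03  9.56878547e-01  2.90456649e-01]
 [-9.99990756e-01  4.00704552e-03  1.55941545e-03]]
```

```bash
python3 -m inch '[0.03,0,0,0,0,0,0.01, 0.04,0,0,0,0,0,0.01, 0.035,0,0,0,0,0,0.01, 0.025,0,0,0,0,0,0.01, 0.01,0,0,0,0,0,0.01, 0,0,0,0,0,0,0.01]'; python3 - <<'E'
from h import *
look("s2","side"); look("sc2","scene")
E
```

```text
clock: 5.95
tool_pos: [0.5954, 0.1153, 0.2102]
orientation: [111.2, 89.8, 128.0]
force: [0.3, 0.7, -1.4]
opening: 0.0255
```

View pics/s2.png

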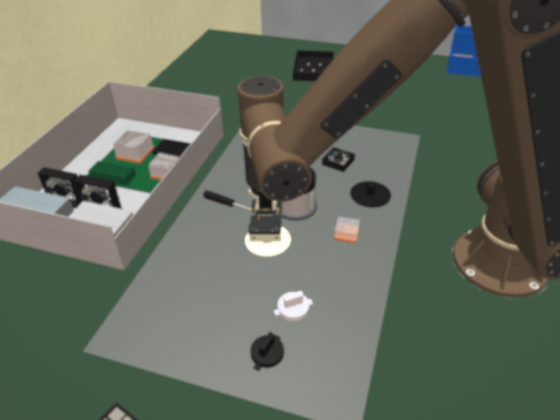

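View pics/sc2.png

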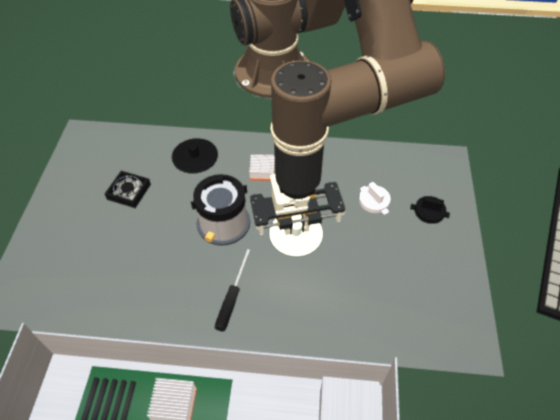

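```bash
python3 -m inch '[0.005,0,0,0,0,0,0.01, 0.004,0,0,0,0,0,0.01, 0,0,0,0,0,0,0.01]';python3 -m inch '[0.002,0,0,0,0,0,0.01, 0,0,0,0,0,0,0.01]'
```

```text
clock: 6.42
tool_pos: [0.5965, 0.116, 0.2043]
orientation: [43.4, 89.6, 60.3]
force: [-0.5, -0.3, -1.5]
opening: 0.025
clock: 6.68
tool_pos: [0.5966, 0.1161, 0.2024]
orientation: [41.3, 89.6, 58.2]
force: [0.7, 0.2, -2.1]
opening: 0.0253
```

```bash
python3 -m inch '[0.003,0,0,0,0,0,0.01, 0,0,0,0,0,0,0.01]';python3 -m inch '[0.001,0,0,0,0,0,0.01, 0,0,0,0,0,0,0.01]'
```

```text
clock: 6.92
tool_pos: [0.5968, 0.1162, 0.1995]
orientation: [39.1, 89.6, 55.9]
force: [-0.4, -0.0, -2.6]
opening: 0.025
clock: 7.18
tool_pos: [0.5968, 0.1163, 0.1995]
orientation: [36.6, 89.6, 53.5]
force: [0.2, 0.3, -0.6]
opening: 0.0256
```

```bash
python3 -m inch '[0.001,0,0,0,0,0,0.01, 0,0,0,0,0,0,0.01]';python3 -m inch '[0,0,0,0,0,0,0.06, 0,0,0,0,0,0,0.06, 0,0,0,0,0,0,0.06, 0,0,0,0,0,0,0.06]'
```

```text
clock: 7.42
tool_pos: [0.5967, 0.1164, 0.1994]
orientation: [34.5, 89.5, 51.4]
force: [0.0, 0.0, -0.9]
opening: 0.0256
clock: 7.92
tool_pos: [0.597, 0.1164, 0.1991]
orientation: [32.8, 89.5, 49.7]
force: [-0.6, 0.0, -0.9]
opening: 0.0578
```

```bash
python3 -m inch '[-0.02,0,0,0,0,0,0.087, -0.04,0,0,0,0,0,0.087, -0.05,0,0,0,0,0,0.087, -0.05,0,0,0,0,0,0.087, -0.03,-0.03,-0.01,0,0,0,0.087, 0,-0.045,-0.018,0,0,0,0.087, 0,-0.045,-0.018,0,0,0,0.087, 0,-0.035,-0.012,0,0,0,0.087, 0,0,0,0,0,0,0.087, 0,0,0,0,0,0,0.087]'; python3 - <<'E'
from h import *
s,o,P=look("w3");print(o["tool_pos"])
look("s3","side")
E
```

```text
clock: 9.18
tool_pos: [0.5851, -0.0541, 0.3949]
orientation: [21.1, 89.5, 38.1]
force: [-0.3, -1.2, 0.5]
opening: 0.0874
[ 0.58514351 -0.0541153   0.39488862]
```

View pics/w3.png

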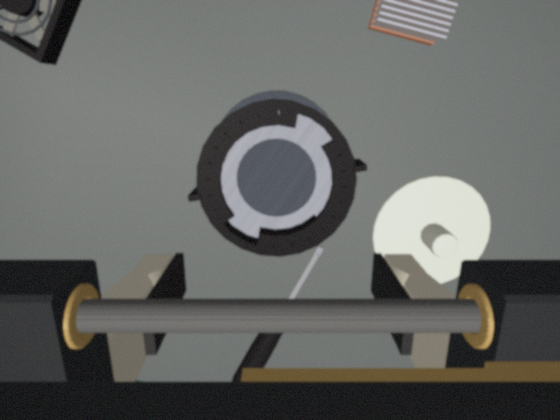

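View pics/s3.png

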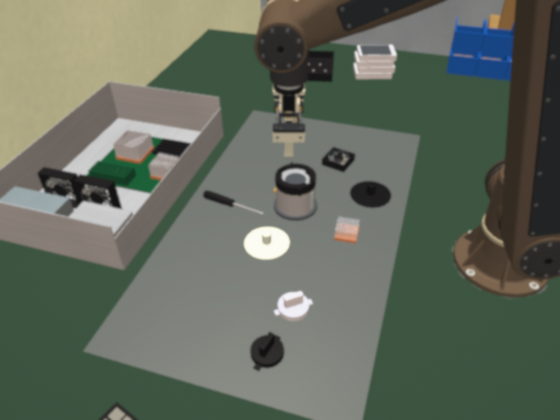

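```bash
python3 - <<'E'
from h import *
s,o,P=pickle.load(open("w3.pkl","rb"))
X=P.reshape(-1,3);X=X[np.isfinite(X[:,0])]
near=np.hypot(X[:,0]-.567,X[:,1]+.0615)<.08
q=X[near&(X[:,2]>.11)&(X[:,2]<.12)];print(len(q),np.median(q[:,2]),circ(q))
# robust outer circle, excluding ribs
c=np.array([.567,-.0615])
for _ in range(5):
    r=np.hypot(*(q[:,:2]-c).T);a=np.degrees(np.arctan2(*(q[:,:2]-c).T[::-1]))
    pts=[]
    for b in range(-180,180,5):
        m=(a>=b)&(a<b+5)&(r<.0585)
        if m.sum()>5:
            i=np.argsort(r[m])[-3:];pts.append(q[m][i,:2].mean(0))
    h=np.array(pts);A=np.c_[2*h,np.ones(len(h))];S=np.linalg.lstsq(A,(h**2).sum(1),rcond=None)[0];c=S[:2]
print("outer",c,np.sqrt(S[2]+c@c))
ins=X[near];r=np.hypot(*(ins[:,:2]-c).T);a=np.degrees(np.arctan2(*(ins[:,:2]-c).T[::-1]))
m=(r>.0415)&(r<.0445);low=m&(ins[:,2]<.111)
hh=np.histogram(a[m],72,(-180,180))[0];hl=np.histogram(a[low],72,(-180,180))[0]
print([(b*5-180,round(l/t,2)) for b,(l,t) in enumerate(zip(hl,hh)) if t and l/t>.1])
m=(r>.0585)&(r<.062)&(ins[:,2]>.095);print("ribs",np.c_[np.histogram(a[m],72,(-180,180))[1][:-1],np.histogram(a[m],72,(-180,180))[0]][np.histogram(a[m],72,(-180,180))[0]>0])
fl=ins[(r<.03)];print("floor",np.median(fl[:,2]))
# pixel of slots precise: mean angle
for lo,hi in((-180,0),(0,180)):
    k=low&(a>lo)&(a<hi);print(k.sum(),np.median(a[k]),a[k].min(),a[k].max())
E
python3 - <<'E'
import cv2
i=cv2.imread('pics/w3.png')[80:270,180:380];cv2.imwrite('pics/w3c.png',cv2.resize(i,(600,570),interpolation=cv2.INTER_CUBIC))
E
```

```text
9548 0.11480772673434986 (array([ 0.5704, -0.0596]), 0.0582, 60)
outer [ 0.57013399 -0.06008457] 0.0570608233578238
[(-55, np.float64(0.16)), (-50, np.float64(0.19)), (-45, np.float64(0.24)), (-40, np.float64(0.23)), (-35, np.float64(0.64)), (-30, np.float64(1.0)), (-25, np.float64(1.0)), (-20, np.float64(1.0)), (-15, np.float64(1.0)), (-10, np.float64(1.0)), (-5, np.float64(0.74)), (60, np.float64(0.14)), (65, np.float64(0.27)), (70, np.float64(0.36)), (75, np.float64(0.2)), (80, np.float64(0.12)), (90, np.float64(0.12)), (140, np.float64(0.19)), (145, np.float64(0.76)), (150, np.float64(1.0)), (155, np.float64(1.0)), (160, np.float64(1.0)), (165, np.float64(1.0)), (170, np.float64(1.0)), (175, np.float64(0.6))]
ribs [[-95. 763.]
 [-90. 180.]
 [-85. 166.]
 [-80. 197.]
 [-75. 117.]
 [-70. 170.]
 [-65.  33.]
 [ 95. 140.]
 [100. 191.]
 [110. 360.]
 [115. 381.]
 [120. 343.]
 [125. 777.]]
floor 0.31008428415743544
138 -19.912677982039547 -64.4669031291173 -1.0486519360387745
184 156.67881950941558 63.27589707617685 177.31357487387515
```

View pics/w3c.png

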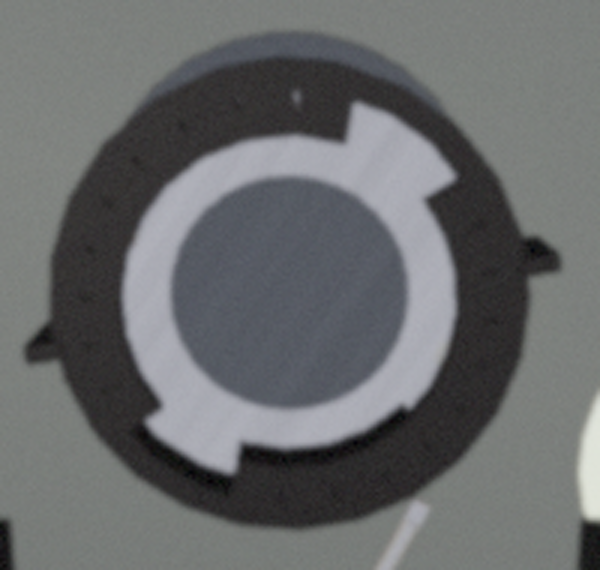

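```bash
python3 - <<'E'
from h import *
s,o,P=pickle.load(open("w3.pkl","rb"))
K=s["K"];H=s["hand_eye"];Rm=R(o["orientation"])
C=Rm@H[:3,3]+o["tool_pos"];M=Rm@H[:3,:3]
# rectify to plane z=.1145, 0.25mm/px
def px(W):
    p=(W-C)@M; return np.stack([K[0,0]*p[...,0]/-p[...,2]+K[0,2], K[1,1]*-p[...,1]/-p[...,2]+K[1,2]],-1)
c=np.array([.5702,-.0600])
g=np.radians(np.arange(-180,180,.5));
col=s["color"].mean(2).astype(np.float32)
for rr in (.0405,.041,.042,.043,.044):
    W=np.stack([c[0]+rr*np.cos(g),c[1]+rr*np.sin(g),np.full_like(g,.1145)],-1)
    p=px(W).astype(np.float32);v=cv2.remap(col,p[None,:,0],p[None,:,1],cv2.INTER_LINEAR)[0]
    b=v>100;e=np.where(np.diff(b.astype(int)))[0];print(rr,np.degrees(g[e]).round(1))
# outer radius via radial edge
pts=[];pi=[]
for t in g[::4]:
    for lst,r in((pts,np.arange(.05,.066,.0002)),(pi,np.arange(.03,.046,.0002))):
        W=np.stack([c[0]+r*np.cos(t),c[1]+r*np.sin(t),np.full_like(r,.1145)],-1);p=px(W).astype(np.float32)
        v=cv2.remap(col,p[None,:,0],p[None,:,1],cv2.INTER_LINEAR)[0]
        k=np.argmax(np.abs(np.gradient(cv2.GaussianBlur(v[None],(0,0),3)[0])));lst.append(np.r_[W[k,:2],r[k],np.degrees(t)])
from scipy.optimize import least_squares
for n,h in(("out",np.array(pts)),("in",np.array(pi))):
    f=least_squares(lambda x:np.hypot(h[:,0]-x[0],h[:,1]-x[1])-x[2],[*c,np.median(h[:,2])],loss="soft_l1",f_scale=.0004);print(n,f.x)
p=cv2.remap(col,*[a.astype(np.float32) for a in np.moveaxis(px(np.stack([*np.meshgrid(c[0]+np.arange(-.08,.08,.00025),c[1]+np.arange(-.08,.08,.00025),indexing='ij'),np.full((640,640),.1145)],-1)),-1,0)],cv2.INTER_LINEAR)
p=p[:640,:640].astype(np.uint8)
for a in(-17.5,-62.5):
    d=np.radians(a);v=np.array([np.sin(d),np.cos(d)])*240;cv2.line(p,tuple((320-v).astype(int)),tuple((320+v).astype(int)),255,1)
cv2.imwrite("pics/rect.png",cv2.resize(p,(600,600)))
E
```

```text
0.0405 [-179.  -167.5 -162.  -152.5 -144.5 -142.  -102.  -100.5 -100.   -95.
  -89.   -35.5   -2.   145.5]
0.041 [-35.5  -2.  146. ]
0.042 [-35.5  -1.5 146. ]
0.043 [-35.5  -1.5 146. ]
0.044 [-35.5  -2.  146. ]
out [ 0.57037917 -0.0603568   0.05705189]
in [ 0.56941773 -0.0608494   0.03941796]
```

View pics/rect.png

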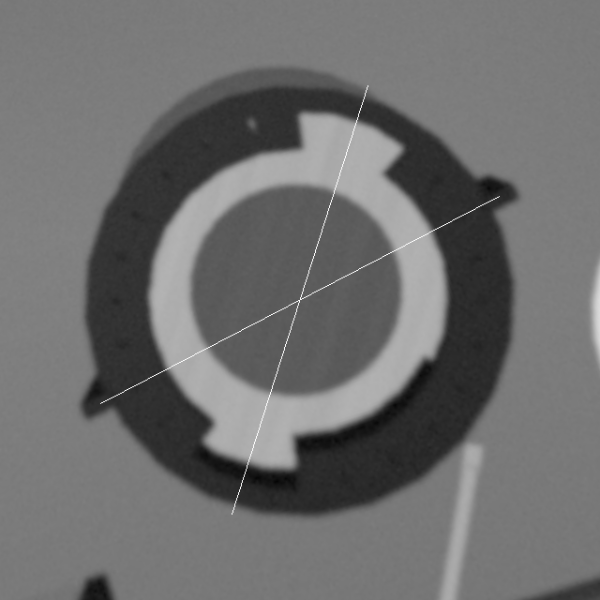

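```bash
python3 -m inch '[0,0.03,0.001,0,0,0,0.087, 0,0.05,0.001,0,0,0,0.087, 0,0.05,0.001,0,0,0,0.087, 0,0.05,0.001,0,0,0,0.087, 0,0.05,0.001,0,0,0,0.087, 0.01,0.05,0.001,0,0,0,0.087, 0.02,0.05,0.001,0,0,0,0.087, 0.02,0.03,0.001,0,0,0,0.087, 0.01,0,0,-8,0,0,0.087, 0,0,0,-8,0,0,0.087, 0,0,0,-5,0,0,0.087, 0,0,0,0,0,0,0.087]'; python3 - <<'E'
from h import *
s,o,P=look("w4");Rm=R(o["orientation"]);print(o["tool_pos"],Rm.round(4),o["joint_pos"].round(1))
f=lambda z0,z1:P[(abs(P[...,0]-.469)<.08)&(abs(P[...,1]-.299)<.08)&(P[...,2]>z0)&(P[...,2]<z1)]
q=f(.04,.06);print("bar top",len(q),cv2.minAreaRect(q[:,:2].astype(np.float32)),q.mean(0))
q=f(.012,.02);print("cap",circ(q))
E
```

```text
clock: 10.78
tool_pos: [0.479, 0.3169, 0.3331]
orientation: [-1.7, 89.5, 37.9]
force: [-0.1, 0.6, 0.3]
opening: 0.0868
[0.47904265 0.31688664 0.33309081] [[ 7.000e-03 -6.382e-01  7.698e-01]
 [ 5.500e-03  7.699e-01  6.382e-01]
 [-1.000e+00 -3.000e-04  8.900e-03]] [  53.    14.3  -18.2    0.2  -57.  -103.5]
bar top 1202 ((0.46853089332580566, 0.2991541624069214), (0.04539100080728531, 0.014013762585818768), 38.93758010864258) [0.46781962 0.29859125 0.04801258]
cap (array([0.4687, 0.2994]), 0.0366, 64)
```

View pics/w4.png

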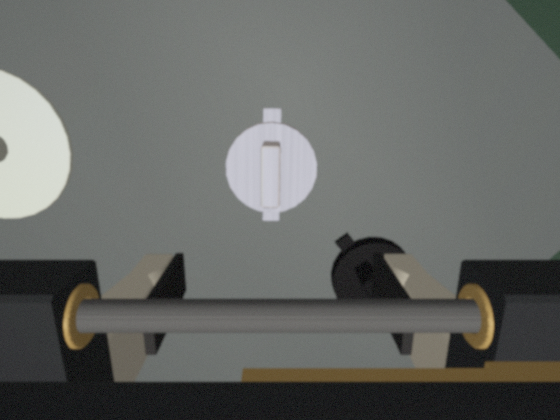

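```bash
cat > t.py <<'E'
from h import *
from plant import ctrl
import sys
o=ctrl.get_obs();Rm=R(o["orientation"])
print("shift",totool(o,[float(a) for a in sys.argv[1:4]]).round(4),"grasp",(o["tool_pos"]+.159*Rm[:,0]).round(4),"yang",np.degrees(np.arctan2(Rm[1,1],Rm[0,1])).round(2),"tilt",Rm[:2,0].round(4),"j",o["joint_pos"].round(1),"F",o["force"].round(1),o["moment"].round(2),o["clock"])
E
python3 t.py .4686 .2993 .04
```

```text
shift [ 0.1339 -0.0067 -0.0219] grasp [0.4802 0.3177 0.1741] yang 129.58 tilt [0.0071 0.0056] j [  53.    14.3  -18.2    0.2  -57.  -103.5] F [ 0.4 -0.8 -0.7] [-0.01  0.02 -0.02] 10.825
```

```bash
python3 -m inch '[0.02,-0.004,-0.012,0,0.5,0,0.087, 0.03,-0.002,-0.009,0,0,0,0.087, 0.02,0,0,0,0,0,0.087, 0.01,0,0,0,0,0,0.087, 0,0,0,0,0,0,0.087]'; python3 t.py .4686 .2993 .04
```

```text
clock: 11.45
tool_pos: [0.4663, 0.3004, 0.2523]
orientation: [3.7, 89.8, 42.9]
force: [0.1, -0.6, -0.5]
opening: 0.0871
shift [ 0.0533 -0.0023  0.0004] grasp [0.4667 0.3007 0.0933] yang 129.17 tilt [0.0024 0.0022] j [  53.    17.8  -25.8    0.   -46.2 -103.9] F [ 0.1 -0.6 -0.5] [ 0.02  0.06 -0.  ] 11.45
```

```bash
python3 -m inch '[0.02,-0.002,0,0,0,0,0.087, 0.02,0,0,0,0,0,0.087, 0.008,0,0,0,0,0,0.087, 0,0,0,0,0,0,0.087]'; python3 t.py .4686 .2993 .04
```

```text
clock: 11.95
tool_pos: [0.4693, 0.301, 0.2069]
orientation: [4.7, 89.5, 43.8]
force: [0.5, 0.4, 1.2]
opening: 0.0868
shift [ 0.0079 -0.001  -0.0032] grasp [0.4704 0.302  0.0479] yang 129.13 tilt [0.0069 0.0066] j [ 5.280e+01  2.140e+01 -2.800e+01  1.000e-01 -4.000e+01 -1.038e+02] F [0.5 0.4 1.2] [-0.01  0.08 -0.05] 11.95
```

```bash
python3 -m inch '[0.007,-0.001,-0.003,0,0.5,0,0.087, 0,0,0,0,0,0,0.087]'; python3 t.py .4686 .2993 .04
```

```text
clock: 12.2
tool_pos: [0.4678, 0.2986, 0.2009]
orientation: [26.9, 89.9, 66.0]
force: [0.3, 0.1, 0.1]
opening: 0.087
shift [ 0.0019 -0.0002  0.0006] grasp [0.468  0.299  0.0419] yang 129.13 tilt [0.001  0.0023] j [ 5.280e+01  2.180e+01 -2.840e+01 -1.000e-01 -3.960e+01 -1.036e+02] F [0.3 0.1 0.1] [0.06 0.03 0.01] 12.2
```

```bash
python3 -m inch '[0.002,0,0,0,0,0,0.087, 0,0,0,0,0,0,0, 0,0,0,0,0,0,0, 0,0,0,0,0,0,0, 0,0,0,0,0,0,0, 0,0,0,0,0,0,0, 0,0,0,0,0,0,0, 0,0,0,0,0,0,0]'; python3 -m inch '[0,0,0,0,0,0,0, 0,0,0,0,0,0,0]'; python3 t.py .4686 .2993 .04
```

```text
clock: 13.2
tool_pos: [0.4681, 0.2989, 0.1996]
orientation: [19.5, 89.8, 58.7]
force: [0.1, -0.3, -0.2]
opening: 0.0227
clock: 13.45
tool_pos: [0.4681, 0.2989, 0.1996]
orientation: [20.0, 89.8, 59.1]
force: [-0.5, -0.3, 1.3]
opening: 0.0135
shift [ 0.0006 -0.0003  0.    ] grasp [0.4684 0.2995 0.0406] yang 129.14 tilt [0.002  0.0034] j [  52.8   22.   -28.4   -0.   -39.4 -103.6] F [-0.5 -0.3  1.3] [-0.03  0.03 -0.07] 13.45
```

```bash
python3 -m inch '[-0.01,0,0,0,0,0,0, -0.02,0,0,-5,0,0,0, -0.02,0,0,-9,0,0,0, -0.02,0,0,-9,0,0,0, -0.02,0,0,-9,0,0,0, -0.02,0,0,-9,0,0,0, -0.02,0,0,-9,0,0,0, -0.02,0,0,-9,0,0,0, -0.01,0,0,-9,0,0,0, 0,0,0,-9,0,0,0, 0,0,0,-9,0,0,0, 0,0,0,-9,0,0,0, 0,0,0,-5,0,0,0, 0,0,0,0,0,0,0]'; python3 t.py .57 -.0605 .2
```

```text
clock: 15.2
tool_pos: [0.4657, 0.2957, 0.3722]
orientation: [-72.5, 89.7, 69.8]
force: [-0.1, -0.5, -0.2]
opening: 0.0137
shift [ 0.0116  0.2193 -0.3004] grasp [0.466  0.2965 0.2132] yang -127.63 tilt [0.0019 0.0051] j [ 52.7  10.3 -17.8  -0.1 -61.6  -0.3] F [-0.1 -0.5 -0.2] [-0.03  0.18  0.02] 15.2
```

```bash
python3 -m inch '[0,0.015,-0.02,0,0,0,0, 0,0.027,-0.037,0,0,0,0, 0,0.027,-0.037,0,0,0,0, 0,0.027,-0.037,0,0,0,0, 0,0.027,-0.037,0,0,0,0, 0,0.027,-0.037,0,0,0,0, 0,0.027,-0.037,0,0,0,0, 0,0.018,-0.024,0,0,0,0, 0,0,0,-8,0,0,0, 0,0,0,-8,0,0,0, 0,0,0,-3,0,0,0, 0,0,0,0,0,0,0]'; python3 t.py .57 -.0605 .2; python3 - <<'E'
from h import *
look("w5");look("sc5","scene");look("s5","side")
E
```

```text
clock: 16.7
tool_pos: [0.5556, -0.0331, 0.3739]
orientation: [-93.8, 89.6, 66.4]
force: [-0.0, 0.0, -1.4]
opening: 0.0137
shift [ 0.0148  0.022  -0.0228] grasp [ 0.556  -0.0321  0.2149] yang -109.78 tilt [0.0027 0.0063] j [ 16.6  10.7 -16.9  -0.3 -62.1  53.7] F [-0.   0.  -1.4] [-0.09  0.2  -0.01] 16.7
```

View pics/w5.png

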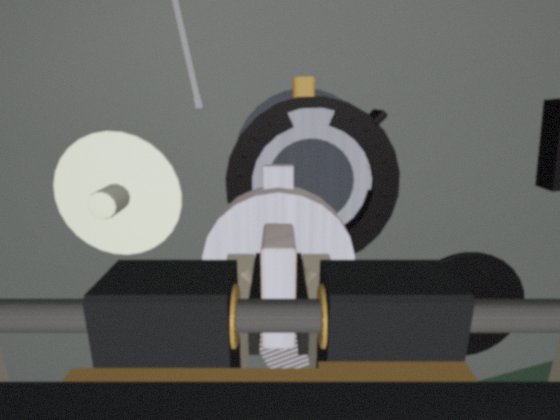

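View pics/sc5.png

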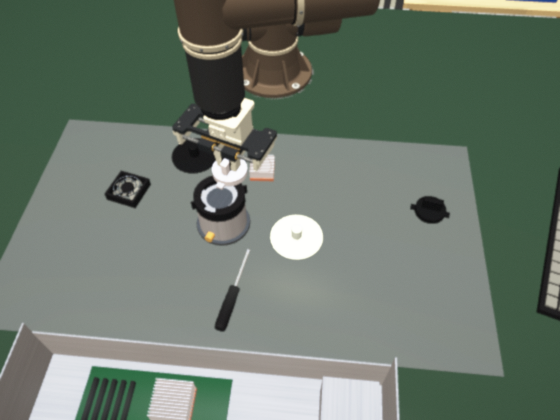

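```bash
python3 - <<'E'
from h import *
from scipy.optimize import least_squares
s,o,P=pickle.load(open("w5.pkl","rb"))
K=s["K"];H=s["hand_eye"];Rm=R(o["orientation"])
C=Rm@H[:3,3]+o["tool_pos"];M=Rm@H[:3,:3]
def px(W):
    p=(W-C)@M; return np.stack([K[0,0]*p[...,0]/-p[...,2]+K[0,2], K[1,1]*-p[...,1]/-p[...,2]+K[1,2]],-1).astype(np.float32)
col=s["color"].mean(2).astype(np.float32)
c=np.array([.570,-.0605]);g=np.radians(np.arange(-180,180,2))
samp=lambda W:cv2.remap(col,*[a for a in np.moveaxis(px(W)[None],-1,0)],cv2.INTER_LINEAR)[0]
for it in range(2):
    pts=[]
    for t in g:
        r=np.arange(.05,.066,.0002);W=np.stack([c[0]+r*np.cos(t),c[1]+r*np.sin(t),np.full_like(r,.1145)],-1)
        p=px(W)
        if p[:,1].max()>235 or (p[:,0].min()<260 and p[:,1].max()>180): continue
        v=samp(W);k=np.argmax(np.gradient(cv2.GaussianBlur(v[None],(0,0),3)[0]));pts.append([*W[k,:2],np.degrees(t)])
    h=np.array(pts);f=least_squares(lambda x:np.hypot(h[:,0]-x[0],h[:,1]-x[1])-.057,c,loss="soft_l1",f_scale=.0004);print(len(h),f.x,np.median(abs(f.fun)))
    c=f.x
g=np.radians(np.arange(-70,40,.5))
for rr in (.0415,.043,.0445):
    v=samp(np.stack([c[0]+rr*np.cos(g),c[1]+rr*np.sin(g),np.full_like(g,.1145)],-1));b=v>v.min()/2+v.max()/2;e=np.where(np.diff(b.astype(int)))[0];print(rr,np.degrees(g[e]))
# depth rim top
X=P.reshape(-1,3);q=X[(np.hypot(X[:,0]-c[0],X[:,1]-c[1])<.0575)&(abs(X[:,2]-.1145)<.006)];print(np.median(q[:,2]))
# held bar top and plug
for z0,z1 in((.20,.235),(.185,.198)):
    q=X[(abs(X[:,0]-.556)<.06)&(abs(X[:,1]+.032)<.06)&(X[:,2]>z0)&(X[:,2]<z1)];print(z0,len(q),q.mean(0) if len(q) else 0)
E
```

```text
103 [ 0.5706911  -0.06049709] 0.00015119323275580854
103 [ 0.57066403 -0.0604826 ] 0.0001926431698865208
0.0415 [-34.  -1.]
0.043 [-34.  -1.]
0.0445 [-34.  -1.]
0.11480484636682042
0.2 4874 [ 0.56655253 -0.03630044  0.21907821]
0.185 6697 [ 0.57700177 -0.03986004  0.19064709]
```

```bash
python3 -m inch '[0,0.012,-0.012,-2,0,0.4,0, 0,0.009,-0.01,0,0,0,0, 0,0,0,0,0,0,0, 0,0,0,0,0,0,0]'; python3 t.py .5707 -.0605 .17
```

```text
clock: 17.35
tool_pos: [0.57, -0.0604, 0.3738]
orientation: [-147.8, 90.0, 14.2]
force: [-0.6, -0.1, -1.2]
opening: 0.0138
shift [ 0.0448 -0.     -0.0006] grasp [ 0.5701 -0.0604  0.2148] yang -107.99 tilt [0.0005 0.0001] j [ 13.5  12.3 -15.   -0.  -62.6  58.5] F [-0.6 -0.1 -1.2] [-0.03  0.14  0.  ] 17.35
```

```bash
python3 -m inch '[0.015,0,0,0,0,0,0, 0.02,0,-0.0005,-0.5,0,0,0, 0.013,0,0,0,0,0,0, 0,0,0,0,0,0,0]'; python3 t.py .5707 -.0605 .1406; python3 - <<'E'
from h import *
for n in("scene","side"):
    s,o,P=look(n+"6",n); 
    y,x=(150,160) if n=="scene" else (120,235)
    cv2.imwrite(f"pics/{n}6c.png",cv2.resize(s["color"][y:y+105,x:x+140,::-1],(600,450),interpolation=cv2.INTER_CUBIC))
E
```

```text
clock: 17.85
tool_pos: [0.5697, -0.0598, 0.3222]
orientation: [-21.3, 90.0, 141.2]
force: [-0.3, -1.1, -1.2]
opening: 0.0137
shift [ 0.0226  0.0005 -0.0013] grasp [ 0.5696 -0.0597  0.1632] yang -107.52 tilt [-0.0007  0.0005] j [ 13.6  14.9 -18.9  -0.  -56.2  58.9] F [-0.3 -1.1 -1.2] [-0.08  0.12  0.03] 17.85
```

View pics/scene6c.png

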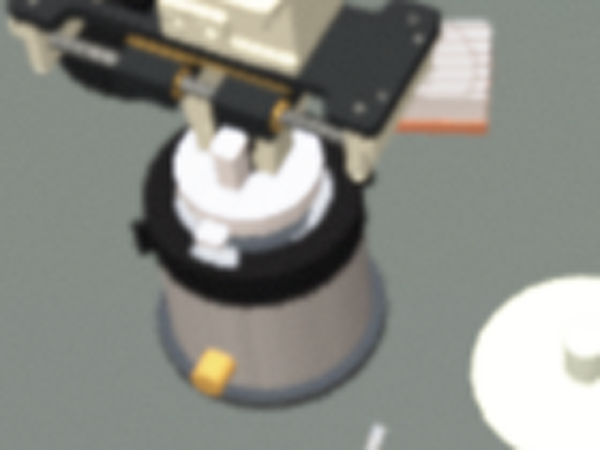

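View pics/side6c.png

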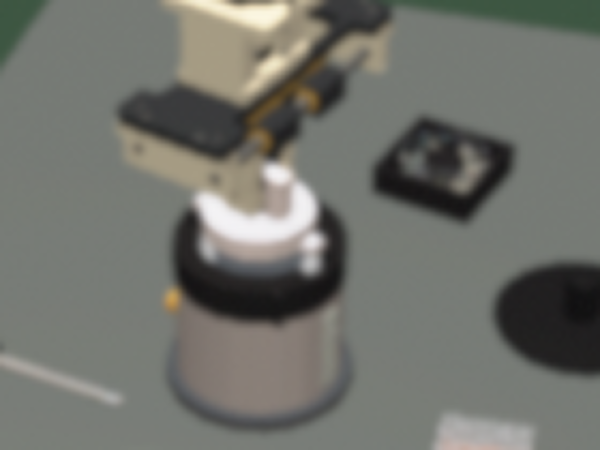

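Lugs are poised over the slots in both views. Next: correct 1 mm and lower into the slots.

```bash
python3 -m inch '[0.004,0.0005,-0.0013,0,0,0,0, 0.006,0,0,0,0,0,0, 0,0,0,0,0,0,0]'; python3 t.py .5707 -.0605 .1406
```

```text
clock: 18.32
tool_pos: [0.5719, -0.0606, 0.3143]
orientation: [-147.6, 89.8, 14.9]
force: [0.2, 1.0, -0.9]
opening: 0.0136
shift [0.0147 0.0006 0.0018] grasp [ 0.5725 -0.0604  0.1553] yang -107.51 tilt [0.0041 0.0011] j [ 13.4  15.5 -19.3  -0.  -55.   59.1] F [ 0.2  1.  -0.9] [-0.05  0.15 -0.01] 18.325
```

```bash
python3 -m inch '[0.004,0.0003,0.001,0,-0.2,0,0, 0,0,0,0,0,0,0]'; python3 t.py .5707 -.0605 .1406
```

```text
clock: 18.58
tool_pos: [0.5711, -0.0606, 0.3119]
orientation: [-125.3, 89.8, 37.2]
force: [-2.4, 0.4, -1.7]
opening: 0.0143
shift [0.0123 0.0005 0.0007] grasp [ 0.5715 -0.0603  0.1529] yang -107.46 tilt [0.0025 0.0019] j [ 13.4  15.6 -19.5  -0.1 -54.8  59.2] F [-2.4  0.4 -1.7] [0.07 0.76 0.01] 18.575
```

```bash
python3 -m inch '[0,0,0.0007,0,0,0,0, 0.003,0,0,0,0,0,0, 0,0,0,0,0,0,0]'; python3 t.py .5707 -.0605 .1406;python3 - <<'E'
from h import *
look("w7")
E
```

```text
clock: 18.95
tool_pos: [0.5703, -0.0604, 0.3086]
orientation: [-124.5, 89.8, 38.1]
force: [-0.9, -0.5, -1.7]
opening: 0.0134
shift [ 0.009   0.0005 -0.0001] grasp [ 0.5707 -0.0601  0.1496] yang -107.48 tilt [0.0027 0.0021] j [ 13.5  15.7 -19.8  -0.1 -54.3  59.1] F [-0.9 -0.5 -1.7] [-0.08  0.19 -0.  ] 18.95
```

View pics/w7.png

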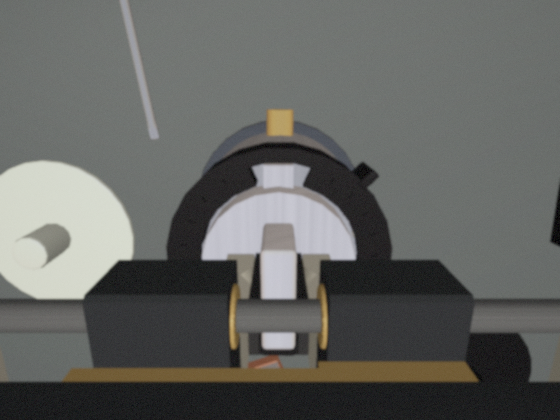

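```bash
python3 -m inch '[0.004,0,0,0,0,0,0, 0,0,0,0,0,0,0]'; python3 t.py .5707 -.0605 .1406; python3 -m inch '[0.003,0,0,0,0,0,0, 0,0,0,0,0,0,0]'; python3 t.py .5707 -.0605 .1406
```

```text
clock: 19.25
tool_pos: [0.5704, -0.0604, 0.3042]
orientation: [-123.1, 89.8, 39.4]
force: [0.3, 0.0, -0.6]
opening: 0.0138
shift [ 0.0046  0.0005 -0.0001] grasp [ 0.5707 -0.0601  0.1452] yang -107.48 tilt [0.0025 0.002 ] j [ 13.5  16.  -20.1  -0.1 -53.8  59.1] F [ 0.3  0.  -0.6] [-0.08  0.15  0.  ] 19.25
clock: 19.5
tool_pos: [0.5705, -0.0604, 0.3012]
orientation: [-125.9, 89.8, 36.6]
force: [0.1, -0.4, -0.9]
opening: 0.0139
shift [0.0016 0.0005 0.0001] grasp [ 0.5709 -0.0601  0.1422] yang -107.48 tilt [0.0027 0.002 ] j [ 13.5  16.1 -20.3  -0.1 -53.4  59.1] F [ 0.1 -0.4 -0.9] [-0.05  0.27 -0.04] 19.5
```

```bash
python3 -m inch '[0.001,0,0,0,0,0,0, 0,0,0,0,0,0,0]'; python3 -m inch '[0.001,0,0,0,0,0,0, 0,0,0,0,0,0,0]'; python3 t.py .5707 -.0605 .1406
```

```text
clock: 19.75
tool_pos: [0.5705, -0.0604, 0.301]
orientation: [-133.2, 89.8, 29.3]
force: [-1.1, 0.4, 0.2]
opening: 0.0134
clock: 20.0
tool_pos: [0.5706, -0.0604, 0.3008]
orientation: [-139.6, 89.8, 23.0]
force: [-1.6, 0.2, 1.6]
opening: 0.0139
shift [0.0012 0.0005 0.0004] grasp [ 0.5712 -0.0601  0.1418] yang -107.44 tilt [0.0039 0.0016] j [ 13.5  16.2 -20.3  -0.  -53.3  59.1] F [-1.6  0.2  1.6] [0.17 0.91 0.03] 20.0
```

```bash
python3 -m inch '[0.0015,0,0,0,0,0,0, 0,0,0,0,0,0,0]'; python3 t.py .5707 -.0605 .1406; python3 - <<'E'
from h import *
s,o,P=look("w8")
for n in("scene","side"):
    s,o,P=look(n+"8",n); y,x=(150,160) if n=="scene" else (120,235)
    cv2.imwrite(f"pics/{n}8c.png",cv2.resize(s["color"][y:y+105,x:x+140,::-1],(600,450),interpolation=cv2.INTER_CUBIC))
E
```

```text
clock: 20.25
tool_pos: [0.5709, -0.0605, 0.3001]
orientation: [-148.4, 89.7, 14.2]
force: [-2.4, 0.9, 1.0]
opening: 0.0134
shift [0.0005 0.0005 0.0009] grasp [ 0.5717 -0.0603  0.1411] yang -107.41 tilt [0.0051 0.0013] j [ 13.5  16.2 -20.4  -0.  -53.1  59.1] F [-2.4  0.9  1. ] [ 0.13  1.03 -0.02] 20.25
```

View pics/scene8c.png

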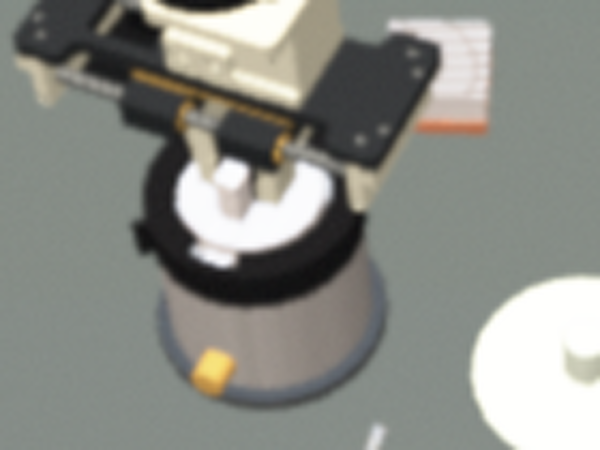

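View pics/w8.png

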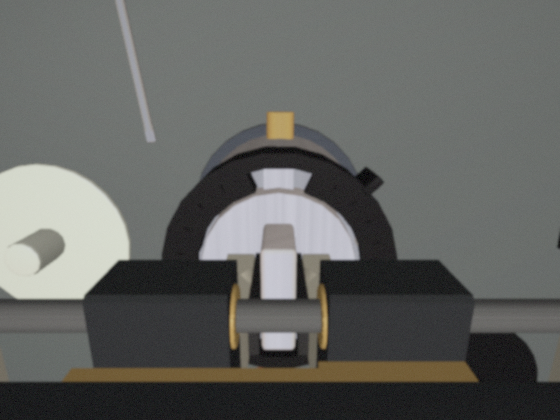

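```bash
python3 -m inch '[0,0.0004,0.0008,0,-0.3,0,0, 0,0,0,0,0,0,0]';  python3 -m inch '[0.001,0,0,0,0,0,0, 0,0,0,0,0,0,0]'; python3 t.py .5707 -.0605 .1406; python3 - <<'E'
from h import *
s,o,P=pickle.load(open("w8.pkl","rb"));X=P.reshape(-1,3)
r=np.hypot(X[:,0]-.5707,X[:,1]+.0605)
for a,b in((.02,.035),(.047,.055)):
    q=X[(r>a)&(r<b)&(abs(X[:,2]-.115)<.008)];print(a,len(q),np.median(q[:,2]))
q=X[(r<.025)&(abs(X[:,2]-.148)<.01)];print("bar top",len(q),np.median(q[:,2]))
E
```

```text
clock: 20.65
tool_pos: [0.5704, -0.0606, 0.2999]
orientation: [-87.1, 89.8, 75.5]
force: [-1.1, 0.4, 2.9]
opening: 0.0139
clock: 20.9
tool_pos: [0.5706, -0.0606, 0.2996]
orientation: [-98.0, 89.8, 64.6]
force: [-1.0, 0.2, 1.1]
opening: 0.0139
shift [-0.      0.0003 -0.    ] grasp [ 0.5708 -0.0602  0.1406] yang -107.39 tilt [0.0013 0.0028] j [ 13.4  16.3 -20.3  -0.2 -53.3  59.3] F [-1.   0.2  1.1] [0.1  0.76 0.02] 20.9
0.02 4277 0.1173810728598742
0.047 5823 0.11477514697134447
bar top 3401 0.14890389556823955
```

```bash
python3 -m inch '[0,0,0,4,0,0,0, 0,0,0,4,0,0,0, 0,0,0,4,0,0,0, 0,0,0,4,0,0,0, 0,0,0,0,0,0,0]'; python3 t.py .5707 -.0605 .1406
```

```text
clock: 21.52
tool_pos: [0.5696, -0.0622, 0.2995]
orientation: [40.9, 89.9, -172.9]
force: [-0.5, 1.0, 2.9]
opening: 0.0138
shift [-0.0001 -0.0022 -0.0002] grasp [ 0.5693 -0.0622  0.1405] yang -123.81 tilt [-0.002  -0.0002] j [ 13.3  16.3 -20.4  -0.  -53.4  42.9] F [-0.5  1.   2.9] [ 0.41  0.52 -0.08] 21.525
```

```bash
python3 -m inch '[0,-0.002,0,4,0,0,0, 0,0,0,4,0,0,0, 0,0,0,4,0,0,0, 0,0,0,0,0,0,0]'; python3 t.py .5707 -.0605 .1406
```

```text
clock: 22.02
tool_pos: [0.5699, -0.0608, 0.2995]
orientation: [57.2, 89.8, -168.5]
force: [-1.5, -0.5, 2.1]
opening: 0.0137
shift [-0.0001 -0.0013 -0.0007] grasp [ 0.5693 -0.0609  0.1405] yang -135.71 tilt [-0.004  -0.0008] j [ 13.5  16.3 -20.3  -0.  -53.6  30.8] F [-1.5 -0.5  2.1] [-0.11  0.39 -0.  ] 22.025
```

```bash
python3 -m inch '[0,-0.001,-0.0005,4,0,-0.2,0, 0,0,0,4,0,0,0, 0,0,0,4,0,0,0, 0,0,0,4,0,0,0, 0,0,0,0,0,0,0, 0,0,0,0,0,0,0]'; python3 t.py .5707 -.0605 .1406
```

```text
clock: 22.78
tool_pos: [0.5703, -0.0604, 0.2994]
orientation: [35.9, 89.8, 154.7]
force: [-1.4, -0.5, 3.5]
opening: 0.0137
shift [-0.0002 -0.0006 -0.0008] grasp [ 0.5698 -0.0601  0.1404] yang -151.18 tilt [-0.0032  0.0015] j [ 13.4  16.3 -20.3  -0.2 -53.6  15.5] F [-1.4 -0.5  3.5] [-0.01  0.61  0.01] 22.775
```

```bash
python3 - <<'E'
from h import *
s,o,P=look("w9")
for n in("scene","side"):
    s,o,P=look(n+"9",n); y,x=(150,160) if n=="scene" else (120,235)
    cv2.imwrite(f"pics/{n}9c.png",cv2.resize(s["color"][y:y+105,x:x+140,::-1],(600,450),interpolation=cv2.INTER_CUBIC))
E
```

```text
(no output)
```

View pics/scene9c.png

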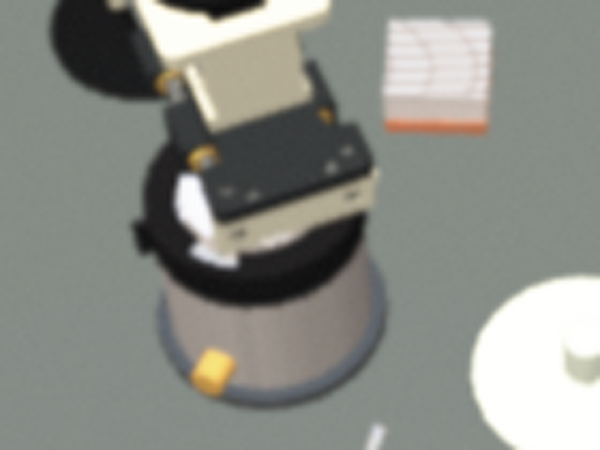

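View pics/w9.png

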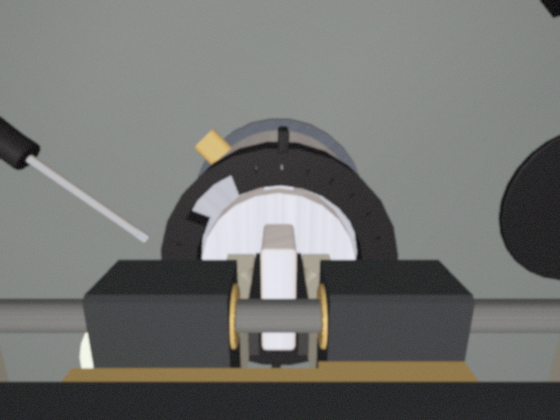

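```bash
python3 -m inch '[0,-0.0003,-0.0005,1,0,0,0, 0,0,0,0,0,0,0, 0,0,0,0,0,0,0, 0,0,0,0,0,0,0]'; python3 t.py .5707 -.0605 .1406; python3 - <<'E'
from h import *
s,o,P=look("w10");X=P.reshape(-1,3);r=np.hypot(X[:,0]-.5707,X[:,1]+.0605)
q=X[(r<.035)&(r>.02)&(abs(X[:,2]-.115)<.006)];print("plug top",len(q),np.median(q[:,2]))
q=X[(r<.025)&(abs(X[:,2]-.148)<.01)];print("bar top",np.median(q[:,2]))
s,o,P=look("scene10","scene");X=P.reshape(-1,3)
r=np.hypot(X[:,0]-.597,X[:,1]-.116)
q=X[(r<.075)&(X[:,2]>.006)&(X[:,2]<.02)];print("cover disc",circ(q),np.median(q[:,2]));q=X[(r<.03)&(X[:,2]>.038)&(X[:,2]<.08)];print("knob",q.mean(0),q[:,2].max())
s0=pickle.load(open("scene0.pkl","rb"));d=cv2.absdiff(s0["color"],s["color"]).max(2)
for n,(x,y,w,h) in dict(fan=(104,171,46,36),hs=(249,155,25,24),sd=(214,249,36,82)).items(): print(n,d[y:y+h,x:x+w].mean())
E
```

```text
clock: 23.42
tool_pos: [0.5705, -0.0605, 0.2994]
orientation: [36.2, 89.8, 153.9]
force: [-1.7, 0.2, 3.7]
opening: 0.014
shift [-0.0002 -0.0006 -0.0006] grasp [ 0.5699 -0.0602  0.1404] yang -152.28 tilt [-0.0038  0.0019] j [ 13.4  16.4 -20.2  -0.2 -53.6  14.4] F [-1.7  0.2  3.7] [0.27 0.84 0.05] 23.425
plug top 4709 0.11651241329583295
bar top 0.14821002432687547
cover disc (array([0.5998, 0.1143]), 0.0606, 35) 0.010474504880169211
knob [0.60106261 0.11434678 0.04401582] 0.05056479237587308
fan 2.6129227053140096
hs 3.785
sd 3.5254065040650406
```

View pics/scene10.png

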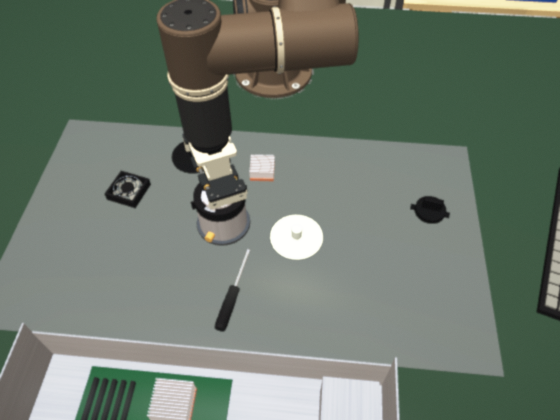

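Everything is in place: the plug top is at 116.5 mm (116 expected), the turn is about 45°, the cover is flat 177 mm from the reservoir, and the bystanders haven't moved. I'm handing the job in.

```bash
python3 -c "
from plant import ctrl
print(ctrl.close_job())"
```

```text
the job is handed in; nothing more can be done
None
```

I set the dust cover on the bench and put the bayonet cap in the neck, turned to the vent position. I handed the job in at 23.4 s with the gripper still holding the cap; `close_job` reports no verdict.

- **Cover:** I lifted it by the knob and set it down knob-up at about (0.60, 0.115). That is 0.177 m from the reservoir axis. The last scene picture shows it lying flat and not touched.
- **Cap:** It went down through the slots at a slot angle of −17.5°, with pushes of at most 3 N. The last check showed the plug top at 116.5 mm (116 expected) and the bar top at 148.2 mm (148 expected).
- **Turn:** The gripper turned 44.9° clockwise after seating, and in the wrist picture taken 1° earlier the bar pointed at the rib. It was gripped at 14 mm opening, with about 4 N of reaction at the wrist.
- **Bystanders:** Compared with the first picture, the fan, heat sink and screwdriver have not moved. I did not touch the black look-alikes of the cap and cover.

**Disagreements:**
- The scene and side cameras differed by about 6 mm on positions at the start. Their average matched the wrist camera, so I used the wrist measurements.
- During seating the cap stopped about 1 mm high with a slight tilt. Correcting the tool tilt brought it down to the expected height.
- The gripper's measured position drifted up to 2 mm off the neck axis during the turn. I corrected that to about 0.9 mm.

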